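# Weigh a roll of lab tape and scan its label

### The job

Weigh and log the roll with the widest tape, the one that stands highest of the three on their spindles: slide it up off the spindle and set it down gently, label up, in the middle of the balance's pan, and let go. Then take the barcode scanner from its rest, aim its beam down at the middle of the roll's label from about 10 cm away, without touching the roll, and hold it still there for about two seconds. Finally lay the scanner back in both saddles of its rest, nose the same way as before; the roll stays on the pan and everything else stays where it is.

Things in the scene. Friction and masses are not known exactly. Their poses are not given: they have to be found in the camera images.
- wide_roll: The roll to be weighed: black wound tape roll standing on a spindle, axis upright, outer diameter 64 mm, bore 26 mm, 38 mm high (the highest of the three rolls). Origin: on the axis at its underside; z up along the axis; x towards its label. About 0.18 kg.
- wide_roll_label (a point): Centre of the white barcode label (14 x 24 mm) on the upper face of the wide roll, 22.5 mm from the roll's axis along the roll's x. Moves with the roll.
- balance: Top-pan balance, fixed: white housing 200 x 180 mm, 55 mm high, display and keys on the edge nearest the robot; its round steel pan is 124 mm across with its top at 70 mm. Origin: centre of the underside, z up.
- pan (a point): Centre of the top face of the balance's round pan, 70 mm above the table.
- rest: Scanner rest, fixed: base 150 x 74 x 10 mm, long along x, with two U-shaped saddles at x = +50 and -50 mm (14 mm thick along x, floor 60 mm above the table, cheeks up to 78 mm, 46 mm clear between the cheeks). Origin: centre of the underside; x is the way the scanner's nose points. Between the saddles there is room for fingers.
- scanner: Barcode scanner, grey plastic, 0.17 kg, beam always on: straight handle 160 mm long (x -100 to +60 mm), 30 mm wide (y), 26 mm high (z 0 to 26), and at the +x end a head 44 mm wide bent down by 55 degrees. It lies level across the saddles of its rest, nose to the rest's x. Origin: underside of the handle at its balance point, midway between the saddles; grip the handle there from above.
- window (a point): Centre of the dark window in the scanner's head, at x 99.3 mm, y 0, z -12.5 mm in the scanner's frame. Its x axis is the beam: straight out of the window, 55 degrees below the handle's x. The scanner reads a label 50 to 160 mm from the window, near the middle of the beam, the beam within 45 degrees of straight onto the label.
- spindle_a: One of three alike spindle stands, fixed: grey round foot 72 mm across and 10 mm thick, upright steel post 16 mm thick, its tip 63 mm above the table; a roll lies on the foot, the post through its bore. Origin: centre of the underside. Where each roll stands varies.
- spindle_b: One of three alike spindle stands, fixed: grey round foot 72 mm across and 10 mm thick, upright steel post 16 mm thick, its tip 63 mm above the table; a roll lies on the foot, the post through its bore. Origin: centre of the underside. Where each roll stands varies.
- spindle_c: One of three alike spindle stands, fixed: grey round foot 72 mm across and 10 mm thick, upright steel post 16 mm thick, its tip 63 mm above the table; a roll lies on the foot, the post through its bore. Origin: centre of the underside. Where each roll stands varies.
- narrow_roll: Black tape roll, 64 mm across, only 18 mm high, on one of the spindles; bystander. Origin: on the axis at its underside.
- small_roll: Black tape roll, 48 mm across, 24 mm high, on one of the spindles; bystander. Origin: on the axis at its underside.
- dropper_bottle: Amber glass bottle, 48 mm across, 100 mm high; bystander. Origin: centre of its underside.
- beaker: Open glass beaker, 68 mm across, 85 mm high; bystander. Origin: centre of its underside.
- flask: Round glass flask on a cork ring, 70 mm across, 100 mm high; bystander. Origin: centre of its underside.
- joint_clip: Small plastic joint clip lying flat, about 52 x 34 x 10 mm; bystander. Origin: centre of its underside.
- marker_pen: Marker pen lying flat, 120 x 14 x 14 mm; bystander. Origin: centre of its underside.
- stopper_box: Cardboard box 70 x 50 x 30 mm; bystander. Origin: centre of its underside.

How it is judged:
On the way, in this order (a step that is already met when the one before it is completed fails the run):
1. the wide roll is slid up clear of its spindle's tip (z of wide_roll in the frame of spindle_a above 0.065 m), for 0.1 s.
2. the wide roll lies flat in the middle of the pan, released and at rest (horizontal distance between wide_roll and pan below 0.025 m and z of wide_roll in the frame of pan between -0.004 and 0.005 m and angle between wide_roll's own z axis and vertical below 0.1 rad and contact force between the fingers and wide_roll below 0.1 N and linear speed of wide_roll below 0.02 m/s), for 0.3 s.
3. the scanner is held still for 1 s, its beam within 12 mm of the label centre and 45 degrees of straight onto it, from 50 to 160 mm, the roll still on the pan (horizontal distance between wide_roll and pan below 0.025 m and z of wide_roll in the frame of pan between -0.004 and 0.005 m and angle between wide_roll's own z axis and vertical below 0.1 rad and contact force between the fingers and scanner above 0.3 N and x of wide_roll_label in the frame of window between 0.05 and 0.16 m and y of wide_roll_label in the frame of window between -0.012 and 0.012 m and z of wide_roll_label in the frame of window between -0.012 and 0.012 m and angle between the x axis of window and the z axis of wide_roll, either way round below 0.8 rad and linear speed of scanner below 0.02 m/s and angular speed of scanner below 0.15 rad/s), for 1 s.
At the end, for the whole second after the job is handed in: The wide roll lies flat on the pan, its axis within 25 mm of the pan's centre; the scanner lies in both saddles of its rest, nose the same way as at the start, within 22 mm along and 13 mm across the rest and 0.15 to 0.2 rad; both released and at rest (all of step 2 and x of scanner in the frame of rest between -0.022 and 0.022 m and y of scanner in the frame of rest between -0.013 and 0.013 m and z of scanner in the frame of rest between 0.054 and 0.067 m and x of window in the frame of rest above 0.05 m and angle between the x axis of scanner and the x axis of rest, either way round below 0.2 rad and angle between scanner's own z axis and vertical below 0.15 rad and linear speed of scanner below 0.02 m/s and contact force between the fingers and scanner below 0.1 N); the robot touches nothing.
It fails at once if the roll is let fall onto the balance from more than about 20 mm (contact force between the fingers and wide_roll below 0.05 N and z of wide_roll in the frame of pan above 0.014 m and horizontal distance between wide_roll and pan below 0.09 m and linear speed of wide_roll above 0.3 m/s).
It fails at once if the roll is pressed onto the balance with more than 50 N (contact force between wide_roll and balance above 50 N).
It fails at once if the scanner touches the roll (contact force between scanner and wide_roll above 0.3 N).
It fails at once if a bystander is moved by more than 30 mm (distance of any of narrow_roll, small_roll, dropper_bottle, beaker, flask, joint_clip, marker_pen, stopper_box from where it was at the start of the episode above 0.03 m).
It also fails if it takes over 72 s, if anything falls off the work surface, if the arm or the gripper's body presses on something with over 40 N, if the wrist force passes 120 N, or if a joint passes its speed limit or range.

### The arm

A 7-joint arm with a two-finger parallel gripper is mounted at the origin on the work surface. World frame = base frame: x ahead of the robot, y to its left, z up, the work surface at z = 0. Lengths are in m, angles in rad, forces in N, time in s.
With the tool pointing down it reaches from about 0.35 to 0.775 m from the base axis. Payload 3.1 kg.
Tool frame: the origin (TCP) lies midway between the tips of the shut fingers; the grasp point (between the pads) lies 19 mm behind it; z points along the fingers, y is the line along which they close (so a half turn about z gives the same grasp; the last joint's range is limited). The gripper opens to 85 mm and grips with 20 to 120 N. Pads are 22 mm wide; open, the fingers measure 114 mm over their backs; the gripper's body (76 mm by 85 mm) begins 54 mm behind the grasp point. The pads swing forward as they close: fully open they stand 13 mm farther back than shut.
Start: joints at [-1.159, 0.311, 0.014, 1.512, -0.004, 1.319, -0.027], TCP at [0.241, 0.494, 0.203] pointing down, gripper open.
Joint ranges: [-2.7, 2.7], [-0.3, 1.91], [-1.27, 1.3], [0.12, 2.57], [-1.44, 4.58], [0.2, 2.03], [-3.05, 3.05]. Speed limits (rad/s): [2.79, 2.79, 3.14, 3.14, 3.14, 3.14, 3.14].

### API

Orientations are given as a unit quaternion [x, y, z, w].
In Python, from workcell import bot gives the robot as it stands. The module is installed in compiled form; this text tells all that it offers.
- The arm moves only by the shell command python3 -m jog 'ROWS' [FORCE]. ROWS is JSON, a list that holds one entry, the list of rows, each a list of 7 numbers: the opening, from -1 (shut) to 1 (fully open), then the shift along the world's x, y, z in m, then the turn, a rotation vector about the world's x, y, z in rad. A call has 1 to 5 rows; each row is the pose to reach, as a shift and turn from the pose commanded when the call began; what a row does not reach only later rows make up. A row lasts 1/10 s, in which the tool goes at most 50 mm and 8.59 degrees, less where a joint would pass 70% of its speed; a pose out of reach is approached as far as the arm can. A call with a gripper value outside its range is refused whole. The fingers move at their own pace and stop on an object; FORCE is the grip in N (left out, the last holds). Time passes only in rows, so rows that repeat a pose let the fingers close. It gives the time, the measured TCP pose, the force, the opening and the grip force at its end, in the units of the state.
- bot.state(): the state, without advancing time (a new reading comes with each control period).
- bot.camera(name): name is "scene" or "top" or "wrist"; returns the picture (480x640x3 uint8, red, green, blue); there is no depth.
- bot.camera_model(name): a dict with "mtx" (3x3 intrinsics, pixels), "origin" and "orientation" of the camera in the world; the wrist camera has in their place "hand_eye" (4x4, takes a point from camera to tool coordinates, whose origin is the TCP and whose axes are the flange's). Camera axes: x right, y down, z forward; pixel columns grow to the right and rows downward; lengths in m; the calibration is good to about 2 mm. A picture is of the moment at which its call begins: read the wrist's pose just before it. camera_model takes no time and is no camera call.
- bot.hand_in(): hands the job in; it is judged then, once.
The state is a dict: "time": time; "joint_positions": joint angles; "qd": joint speeds; "tau": joint torques, N m; "eef_pos": TCP position; "tool_rot": TCP orientation; "force": force on the tool from outside, world axes, zero at the start; "torque": the same for the moment, N m; "width": opening from 0.0 (shut) to 1.0 (fully open); "finger_force": force on a finger pad.
Only numpy, scipy, OpenCV 4.12 (cv2) and the standard library are available. Lean on these libraries where they do the work, as an engineer would, in place of code of your own. Each camera call takes 0.05 s, during which the arm holds its last target. There are 200 camera calls.

## Working session

There is one attempt and no reset: what is moved stays moved. The work goes in short steps, Python scripts to look and compute and a shell command to move; the robot and the scene stay as the last step left them, time stands still between calls to the robot, and variables do not carry over. Pictures are saved under pics/ and viewed, at most 10 in all, crops included, and the job is handed in when it is done.

```bash
mkdir -p pics
cat > h.py <<'E'
import numpy as np, cv2
from workcell import bot
from scipy.spatial.transform import Rotation as R
def cam(name):
    m=bot.camera_model(name)
    K=np.array(m["mtx"])
    if "hand_eye" in m:
        s=bot.state(); T=np.eye(4); T[:3,:3]=R.from_quat(s["tool_rot"]).as_matrix(); T[:3,3]=s["eef_pos"]
        T=T@np.array(m["hand_eye"]); return K,T[:3,3],T[:3,:3]
    o=np.array(m["orientation"]); Rm=R.from_quat(o).as_matrix() if o.size==4 else o.reshape(3,3)
    return K,np.array(m["origin"]),Rm
def ray(c,u,v):
    K,o,Rm=c; return o,Rm@np.linalg.solve(K,[u,v,1.])
def onz(c,u,v,z):
    o,d=ray(c,u,v); return o+d*(z-o[2])/d[2]
def proj(c,p):
    K,o,Rm=c; q=K@(Rm.T@(np.array(p)-o)); return q[:2]/q[2]
def snap(name,f):
    c=cam(name); im=bot.camera(name); cv2.imwrite("pics/"+f,im[:,:,::-1]); return c,im
E
python3 - <<'E'
from h import *
for n in("top","scene"):
    c,im=snap(n,n+"0.png"); print(n,c)
print(bot.camera_model("wrist")); print(bot.state())
E
```

```text
top (array([[434.66983365,   0.        , 322.7512576 ],
       [  0.        , 434.66983365, 236.67227966],
       [  0.        ,   0.        ,   1.        ]]), array([ 0.47560904, -0.023086  ,  1.09389064]), array([[ 0.00131681, -0.99598976,  0.08945762],
       [-0.99971644, -0.00343814, -0.02356321],
       [ 0.02377629, -0.08940123, -0.99571186]]))
scene (array([[577.36223724,   0.        , 317.87885225],
       [  0.        , 577.36223724, 239.8651043 ],
       [  0.        ,   0.        ,   1.        ]]), array([ 0.94330679, -0.59673317,  1.10342462]), array([[ 0.83346739,  0.45080978, -0.31953507],
       [ 0.55237308, -0.69512272,  0.46009607],
       [-0.01470028, -0.55997764, -0.8283773 ]]))
{'mtx': array([[338.34292737,   0.        , 325.36963968],
       [  0.        , 338.34292737, 239.83446676],
       [  0.        ,   0.        ,   1.        ]]), 'hand_eye': array([[ 1.02209090e-03, -9.56350222e-01, -2.92221163e-01,
         7.38332561e-02],
       [ 9.99999025e-01,  1.25560185e-03, -6.11540971e-04,
         1.08322995e-03],
       [ 9.51760778e-04, -2.92220253e-01,  9.56350573e-01,
        -1.70282618e-01],
       [ 0.00000000e+00,  0.00000000e+00,  0.00000000e+00,
         1.00000000e+00]])}
{'time': 0.1, 'joint_positions': array([-1.1586818 ,  0.31163274,  0.01400249,  1.51292433, -0.0044116 ,
        1.319177  , -0.02718978]), 'qd': array([-0.0007913 , -0.00145087,  0.00013198, -0.00469883, -0.00191967,
        0.00162194,  0.00160703]), 'tau': array([ 7.38924791e-04, -3.80851185e+01,  1.46727450e-01, -2.31242466e+01,
        1.23912957e-02,  8.04926036e-03,  2.51362553e-05]), 'eef_pos': array([0.24079469, 0.49368961, 0.20202573]), 'tool_rot': array([ 2.24928642e-01,  9.74374667e-01, -1.03650382e-03, -1.98098433e-04]), 'force': array([-0.79664226, -0.79588981, -0.16241731]), 'torque': array([-0.01844657, -0.00630344, -0.00280081]), 'finger_force': 0.0, 'width': 1.0028778836755672}
```

View pics/top0.png

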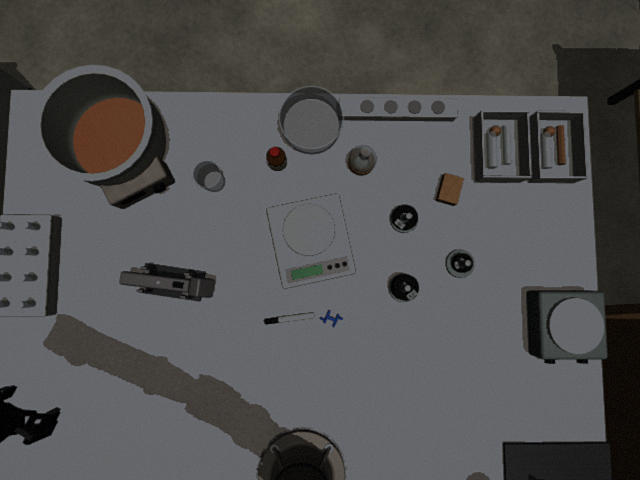

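View pics/scene0.png

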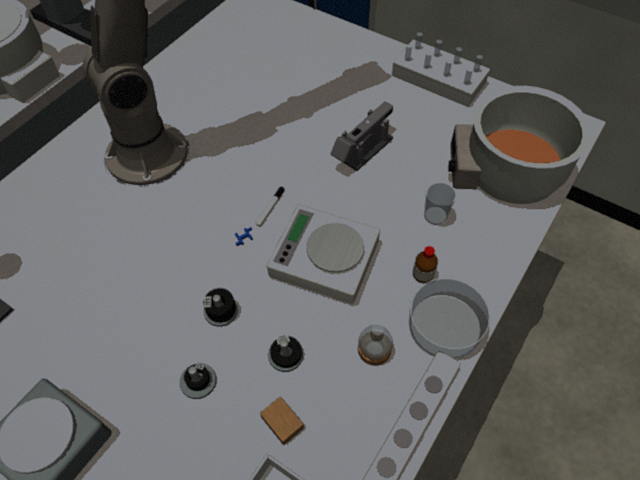

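Top: scanner on its rest at about (168,282), balance at (310,240), pan at (309,230). The 64 mm rolls are at (404,218) and (404,287), the small one at (460,263). Next I enlarge the rolls and the scanner.

Run:
```python
from h import *
t=cv2.imread("pics/top0.png");s=cv2.imread("pics/scene0.png")
f=lambda im,x,y,w,h:cv2.resize(cv2.convertScaleAbs(im[y:y+h,x:x+w],alpha=1.7),(400,300),interpolation=cv2.INTER_CUBIC)
o=np.vstack([np.hstack([f(t,370,195,120,120*3//4+30)[:300],f(t,105,240,120,90)]),np.hstack([f(s,170,275,140,130),f(t,250,180,120,120)])])
cv2.imwrite("pics/c1.png",o)
c=cam("top")
for u,v in((404,218),(404,287),(460,263)): print(onz(c,u,v,.04))
print(onz(c,309,230,.07),onz(c,168,282,.07))
```

```text
[ 0.61701572 -0.24752322  0.04      ]
[ 0.44865652 -0.24491749  0.04      ]
[ 0.50694815 -0.38311154  0.04      ]
[ 0.58334393 -0.01473441  0.07      ] [0.46058274 0.31231541 0.07      ]
```

View pics/c1.png

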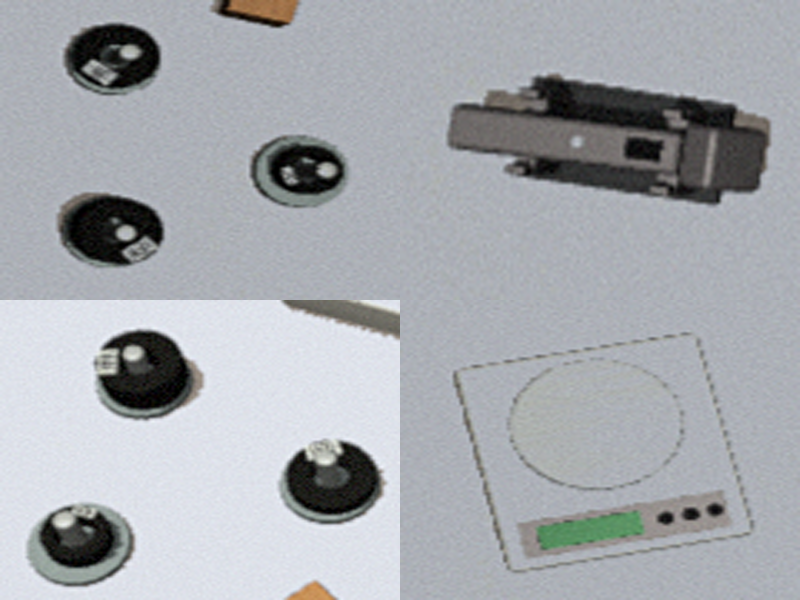

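The roll nearest the robot, at (404,287), is the tallest (scene view) and is the wide one. The scanner's nose points right in the top image, towards -y. Now I triangulate.

```bash
cat >> h.py <<'E'
def blobs(mask,lo,hi):
    n,l,s,ce=cv2.connectedComponentsWithStats(mask.astype(np.uint8)); return [(ce[i].round(1),s[i].tolist(),(l==i)) for i in range(1,n) if lo<s[i,4]<hi]
def tri(r1,r2):
    (a,d),(b,e)=r1,r2; A=np.stack([d,-e],1); t=np.linalg.lstsq(A,b-a,rcond=None)[0]; p,q=a+d*t[0],b+e*t[1]; return (p+q)/2,np.linalg.norm(p-q)
E
python3 - <<'E'
from h import *
t=cv2.imread("pics/top0.png");s=cv2.imread("pics/scene0.png");ct,cs=cam("top"),cam("scene")
def whites(im,x,y,w,h,th):
    m=np.zeros(im.shape[:2],bool); m[y:y+h,x:x+w]=im[y:y+h,x:x+w].min(2)>th; return blobs(m,4,200)
def inroll(im,u,v,thr,box=22):
    x0,y0=u-box,v-box; g=im[y0:y0+2*box,x0:x0+2*box].max(2)
    d=max(blobs(g<thr,50,2000),key=lambda b:b[1][4]); 
    hull=cv2.convexHull(np.argwhere(d[2])[:,::-1].astype(np.int32)); e=cv2.fitEllipse(hull)
    m=np.zeros(g.shape,np.uint8); cv2.drawContours(m,[hull],-1,1,-1)
    w=[(b[0]+[x0,y0],b[1][4]) for b in blobs((m>0)&(g>75),3,300)]
    return np.array(e[0])+[x0,y0],e[1],w
for n,im,c,l in(("top",t,ct,[(404,218),(404,287),(460,263)]),("scene",s,cs,[(286,351),(219,306),(197,377)])):
    for u,v in l: print(n,inroll(im,u,v,45))
# pan
g=cv2.cvtColor(t,cv2.COLOR_BGR2GRAY)
print(g[225:235,260:350:6].tolist()[5])
# green display, scanner handle
hsv=cv2.cvtColor(t,cv2.COLOR_BGR2HSV)
for b in blobs((hsv[:,:,0]>40)&(hsv[:,:,0]<80)&(hsv[:,:,1]>90),30,2000): print("green",b[0],b[1],onz(ct,*b[0],.055))
crop=t[255:310,112:222]; print(crop[25:28,:, :].mean(0).astype(int)[::5].tolist())
o=cv2.resize(cv2.convertScaleAbs(crop,alpha=1.8),(770,385),interpolation=cv2.INTER_CUBIC); cv2.imwrite("pics/c2.png",o)
E
```

```text
top (array([403.58204269, 217.25157166]), (25.00541877746582, 27.919639587402344), [(array([408.5, 215.3]), 22), (array([397.5, 221.2]), 17), (array([401.8, 225.8]), 14)])
top (array([403.06607628, 286.52595329]), (26.573246002197266, 30.549009323120117), [(array([407.1, 287.8]), 23), (array([411.3, 293.9]), 30)])
top (array([461.18193245, 262.32136726]), (19.869861602783203, 22.971471786499023), [(array([467.5, 262.5]), 22), (array([455.7, 263.1]), 7), (array([457. , 266.8]), 4)])
scene (array([286.01168633, 352.0072937 ]), (30.859689712524414, 32.18349838256836), [(array([283.1, 341.6]), 77)])
scene (array([220.50360298, 305.57683945]), (31.566953659057617, 35.72208786010742), [(array([216.1, 297.7]), 39), (array([208.1, 301.4]), 51)])
scene (array([196.93742752, 377.63779449]), (25.40860366821289, 26.52952003479004), [(array([191.9, 370.3]), 38), (array([200.2, 367.5]), 12)])
[103, 99, 105, 109, 100, 106, 105, 106, 104, 104, 102, 104, 101, 103, 105]
green [306.7 271.7] [292, 265, 31, 14, 246] [ 0.48507637 -0.00955207  0.055     ]
[[106, 103, 100], [109, 105, 103], [58, 59, 62], [63, 63, 66], [62, 62, 65], [64, 65, 68], [61, 62, 64], [62, 64, 66], [65, 66, 69], [93, 90, 89], [66, 66, 69], [68, 68, 70], [61, 61, 64], [41, 43, 43], [56, 55, 58], [60, 60, 63], [43, 45, 46], [52, 52, 55], [35, 36, 37], [36, 36, 38], [32, 32, 34], [107, 104, 102]]
```

View pics/c2.png

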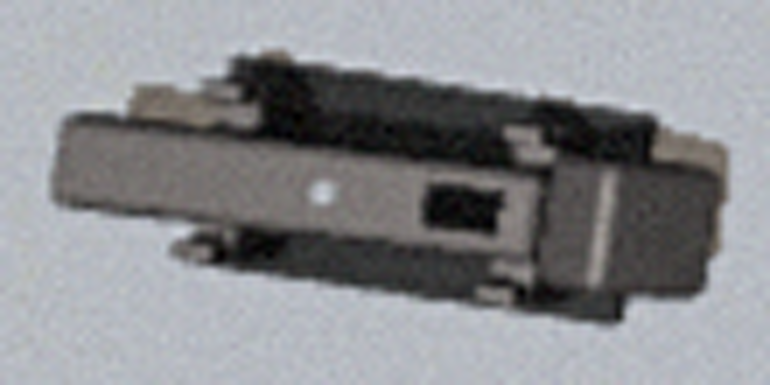

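Scanner seen from above: the handle runs from (57,160) to (540,205) in the 7x crop, and the head is at the right (-y). Saddle cheeks are near x≈215 and 512, so the origin lies near (361,189).

Run:
```python
from h import *
t=cv2.imread("pics/top0.png");ct,cs=cam("top"),cam("scene")
print("tip wide",tri(ray(ct,407.1,287.8),ray(cs,216.1,297.7)),"label",tri(ray(ct,411.3,293.9),ray(cs,208.1,301.4)))
print("tip other",tri(ray(ct,408.5,215.3),ray(cs,283.1,341.6)))
a,b,o=[onz(ct,112+x/7,255+y/7,.086) for x,y in((57,160),(540,205),(361,189))]
print("scanner",a,b,o,np.linalg.norm(b-a),np.degrees(np.arctan2(*(b-a)[1::-1])))
# pan: ellipse of the dark rim via edges
g=cv2.cvtColor(t,cv2.COLOR_BGR2GRAY)[185:275,260:358]; g=cv2.resize(g,None,fx=4,fy=4,interpolation=cv2.INTER_CUBIC)
ci=cv2.HoughCircles(cv2.GaussianBlur(g,(5,5),0),cv2.HOUGH_GRADIENT,1,50,param1=60,param2=15,minRadius=95,maxRadius=120)
for x,y,r in ci[0][:3]:
    p=onz(ct,260+x/4,185+y/4,.07); print("pan",p,"diam",2*np.linalg.norm(onz(ct,260+(x+r)/4,185+y/4,.07)-p))
```

```text
tip wide (array([ 0.44611303, -0.24908013,  0.06000817]), np.float64(0.0030520472743870595)) label (array([ 0.43164212, -0.26121633,  0.04816624]), np.float64(0.0020349518447554667))
tip other (array([ 0.61900375, -0.25432147,  0.064592  ]), np.float64(0.0033702545042018557))
scanner [0.47012322 0.4158018  0.086     ] [0.4556593  0.25888891 0.086     ] [0.46080775 0.31712199 0.086     ] 0.15757811174122643 -95.26652658370433Traceback (most recent call last):
  File "<stdin>", line 10, in <module>
TypeError: 'NoneType' object is not subscriptable
```

```bash
python3 -m jog '[[[1,0.02,-0.05,0.01,0,0,-0.13],[1,0.05,-0.1,0.02,0,0,-0.26],[1,0.075,-0.14,0.03,0,0,-0.4],[1,0.1,-0.18,0.04,0,0,-0.54],[1,0.13,-0.22,0.05,0,0,-0.68]]]'
python3 -m jog '[[[1,0.02,-0.05,0,0,0,-0.13],[1,0.04,-0.1,0,0,0,-0.26],[1,0.05,-0.15,0,0,0,-0.4],[1,0.06,-0.2,0,0,0,-0.52],[1,0.06,-0.24,0,0,0,-0.52]]]'
python3 -m jog '[[[1,0.01,-0.05,0,0,0,0],[1,0.01,-0.1,0,0,0,0],[1,0.01,-0.15,0,0,0,0],[1,0.01,-0.2,0,0,0,0],[1,0.01,-0.24,0,0,0,0]]]'
python3 -m jog '[[[1,0.0,-0.04,0,0,0,0],[1,0,-0.04,0,0,0,0],[1,0,-0.04,0,0,0,0]]]'
python3 - <<'E'
from h import *
c,im=snap("wrist","w1.png"); s=bot.state(); print(s["eef_pos"],R.from_quat(s["tool_rot"]).as_matrix().round(3),s["time"],s["joint_positions"].round(2),s["force"])
print(proj(c,[.446,-.249,.063]),proj(c,[.4316,-.261,.048]))
E
```

```text
time: 0.6
eef_pos: [0.3648, 0.2812, 0.2509]
tool_rot: [0.539, 0.842, -0.0, -0.0]
force: [1.0, 1.0, 0.7]
width: 0.994
finger_force: 0.0
time: 1.1
eef_pos: [0.4249, 0.041, 0.2505]
tool_rot: [0.737, 0.676, -0.0, 0.0]
force: [0.8, -0.9, 0.6]
width: 0.999
finger_force: 0.0
time: 1.6
eef_pos: [0.4335, -0.1997, 0.2507]
tool_rot: [0.737, 0.676, -0.0, 0.0]
force: [1.0, 1.0, 0.1]
width: 1.003
finger_force: 0.0
time: 1.9
eef_pos: [0.4339, -0.2374, 0.2503]
tool_rot: [0.737, 0.676, -0.0, -0.001]
force: [0.7, 0.3, -0.7]
width: 1.005
finger_force: 0.0
[ 0.43449377 -0.23582717  0.25021651] [[ 0.083  0.997 -0.001]
 [ 0.997 -0.083  0.001]
 [ 0.001 -0.001 -1.   ]] 1.95 [-0.2   0.21  0.81  1.59 -0.16  1.41  0.54] [-0.04580154  0.38652595 -0.20704015]
[336.61842077 218.96767358] [324.3882434  227.16939273]
```

View pics/w1.png

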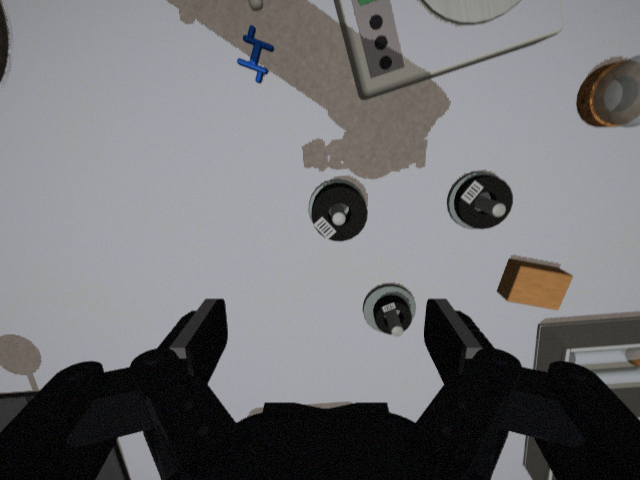

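The wide roll is at (338,211) with its tip at (340,218) and label at (325,228), as predicted. Fit its top rim.

Run:
```python
from h import *
im=cv2.imread("pics/w1.png");c=cam("wrist")
x0,y0=290,165; cr=im[y0:y0+90,x0:x0+95]; g=cr.max(2)
d=max(blobs(g<50,300,6000),key=lambda b:b[1][4]); h=cv2.convexHull(np.argwhere(d[2])[:,::-1].astype(np.int32)); e=cv2.minEnclosingCircle(h); f=cv2.fitEllipse(h)
u,v=np.array(f[0])+[x0,y0]; p=onz(c,u,v,.045); print(f,p, "diam",f[1][0]*np.linalg.norm(onz(c,u+1,v,.045)-p))
m=np.zeros(g.shape,np.uint8); cv2.drawContours(m,[h],-1,1,-1)
for b in blobs((m>0)&(g>90),15,600): q=b[0]+[x0,y0]; print(b[0],b[1],onz(c,*q,.048),onz(c,*q,.063))
```

```text
((48.760948181152344, 46.11157989501953), (54.511207580566406, 58.10139465332031), 171.41282653808594) [ 0.44997502 -0.24262996  0.045     ] diam 0.06165904172039808
[56.3 44.8] [54, 42, 5, 6, 19] [ 0.45843559 -0.24117322  0.048     ] [ 0.45776227 -0.23795447  0.063     ]
[48.3 53.2] [42, 47, 14, 13, 136] [ 0.44881874 -0.25007401  0.048     ] [ 0.44853259 -0.24649692  0.063     ]
[35.1 61.8] [24, 52, 22, 21, 202] [ 0.4331426  -0.25886106  0.048     ] [ 0.43348755 -0.25493021  0.063     ]
```

```bash
python3 -m jog '[[[1,0.015,-0.008,-0.04,0,0,0],[1,0.015,-0.008,-0.08,0,0,0],[1,0.015,-0.008,-0.11,0,0,0],[1,0.015,-0.008,-0.14,0,0,0],[1,0.015,-0.008,-0.14,0,0,0]]]'
python3 - <<'E'
from h import *
c,im=snap("wrist","w2.png"); s=bot.state(); print(s["eef_pos"],s["force"])
print(proj(c,[.449,-.243,.048]), proj(c,[.4485,-.2465,.063]))
E
```

```text
time: 2.45
eef_pos: [0.447, -0.2399, 0.1067]
tool_rot: [0.735, 0.679, -0.001, -0.005]
force: [-0.1, -0.2, -0.3]
width: 1.0
finger_force: 0.0
[ 0.44872145 -0.24163074  0.1092245 ] [-0.00950594 -0.11192325  0.71360142]
[327.88072299 250.89082892] [327.50159296 262.93586463]
```

View pics/w2.png

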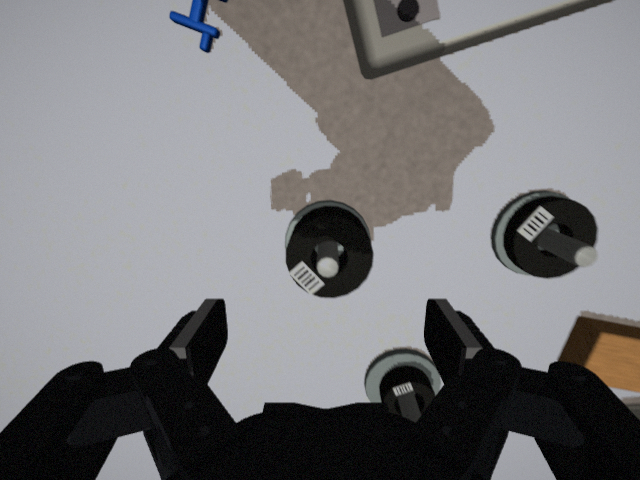

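The roll is centred between the fingers in x, with its tip at (327,267). Descend with a 2 mm correction in y.

```bash
python3 -m jog '[[[1,0,-0.002,-0.03,0,0,0],[1,0,-0.002,-0.06,0,0,0],[1,0,-0.002,-0.08,0,0,0],[1,0,-0.002,-0.097,0,0,0],[1,0,-0.002,-0.097,0,0,0]]]'
python3 -m jog '[[[0,0,0,0,0,0,0],[-0.3,0,0,0,0,0,0],[-1,0,0,0,0,0,0],[-1,0,0,0,0,0,0],[-1,0,0,0,0,0,0]]]' 50
```

```text
time: 3.0
eef_pos: [0.4499, -0.2452, 0.0136]
tool_rot: [0.735, 0.678, 0.0, -0.001]
force: [0.3, -0.3, 0.4]
width: 1.004
finger_force: 0.0
time: 3.5
eef_pos: [0.4467, -0.2487, 0.0199]
tool_rot: [0.736, 0.677, -0.0, -0.002]
force: [-11.2, 7.0, 30.0]
width: 0.164
finger_force: 56.1
```

Run:
```python
from h import *
c,im=snap("wrist","w3.png"); s=bot.state(); print(s["eef_pos"],s["force"],s["width"],s["finger_force"],s["tool_rot"])
t,ti=snap("scene","s3.png")
o=np.hstack([cv2.resize(im[150:480,140:520],(420,365)),cv2.resize(ti[240:380,140:280],(365,365))])[:,:,::-1]; cv2.imwrite("pics/c3.png",o)
```

```text
[ 0.44669138 -0.24863028  0.01990083] [-16.10132121   5.42330043  40.17003589] 0.16111978865266915 56.610614933095604 [ 7.36445851e-01  6.76494149e-01 -2.54904515e-05 -1.78143234e-03]
```

View pics/c3.png

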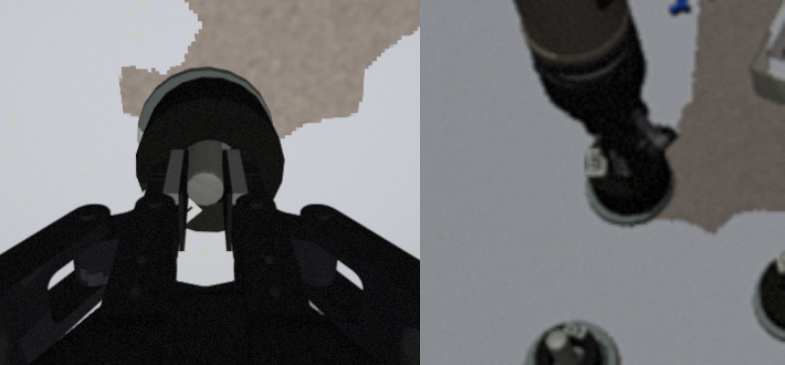

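The fingers shut around the post above the roll (crop: tip at (207,188) with the pads either side of it), so the heights disagree. Check the geometry before moving.

Run:
```python
from h import *
ct,cs=cam("top"),cam("scene"); m=bot.camera_model("wrist")
def wc(p,q):
    T=np.eye(4);T[:3,:3]=R.from_quat(q).as_matrix();T[:3,3]=p;T=T@np.array(m["hand_eye"]);return np.array(m["mtx"]),T[:3,3],T[:3,:3]
w1=wc([.4345,-.2358,.2502],[.737,.676,0,-.0005]); w2=wc([.4487,-.2416,.1092],[.735,.679,-.001,-.002])
s=bot.state(); w3=wc(s["eef_pos"],s["tool_rot"])
tipA,tipB=[.446,-.249,.063],[.619,-.254,.063]
print("w1 pred",proj(w1,tipA),proj(w1,tipB),"seen 340,218 / 499,210"); print("w2 pred",proj(w2,tipA),proj(w2,tipB),"seen 327,267/585,256"); print("w3 pred",proj(w3,tipA),"seen 327,320")
for z in(.028,.048,.06,.075): print(z,[ (np.array(proj(w,[.449+.032,-.243,z]))-proj(w,[.449-.032,-.243,z])).round(0)[0] for w in(w1,w2,w3)],"seen 58,87,133")
# tool points in camera
H=np.linalg.inv(m["hand_eye"])
for p in([0,0,0],[0,.0425,-.013],[0,-.0425,-.013],[0,.008,-.001],[0,0,-.019],[0,.0425,-.032]):
    q=m["mtx"]@(H[:3,:3]@np.array(p)+H[:3,3]); print("tool",p,(q[:2]/q[2]).round(0))
```

```text
w1 pred [336.11064931 220.52402776] [496.59074112 211.7296401 ] seen 340,218 / 499,210
w2 pred [321.1000464  263.00144532] [577.44611688 251.52172819] seen 327,267/585,256
w3 pred [321.17342148 322.14445299] seen 327,320
0.028 [np.float64(54.0), np.float64(82.0), np.float64(123.0)] seen 58,87,133
0.048 [np.float64(57.0), np.float64(89.0), np.float64(138.0)] seen 58,87,133
0.06 [np.float64(59.0), np.float64(93.0), np.float64(149.0)] seen 58,87,133
0.075 [np.float64(61.0), np.float64(99.0), np.float64(165.0)] seen 58,87,133
tool [0, 0, 0] [324. 280.]
tool [0, 0.0425, -0.013] [407. 291.]
tool [0, -0.0425, -0.013] [240. 290.]
tool [0, 0.008, -0.001] [338. 281.]
tool [0, 0, -0.019] [323. 296.]
tool [0, 0.0425, -0.032] [416. 309.]
```

Run:
```python
from h import *
ct,cs=cam("top"),cam("scene"); m=bot.camera_model("wrist")
def wc(p,q):
    T=np.eye(4);T[:3,:3]=R.from_quat(q).as_matrix();T[:3,3]=p;T=T@np.array(m["hand_eye"]);return np.array(m["mtx"]),T[:3,3],T[:3,:3]
w1=wc([.4345,-.2358,.2502],[.737,.676,0,-.0005]); w2=wc([.4487,-.2416,.1092],[.735,.679,-.001,-.002])
print("far label top-scene",tri(ray(ct,399.5,223.3),ray(cs,282.7,339.5)))
print("far label top-w1",tri(ray(ct,399.5,223.3),ray(w1,472,191))," w2",tri(ray(ct,399.5,223.3),ray(w2,535,222)))
print("near label top-w1",tri(ray(ct,411.3,293.9),ray(w1,325,227)),"w2",tri(ray(ct,411.3,293.9),ray(w2,306,278)))
print("w1-w2 near",tri(ray(w1,325.1,226.8),ray(w2,306,278)),"far",tri(ray(w1,472,191),ray(w2,535,222)))
s3=cv2.imread("pics/s3.png"); w3=cv2.imread("pics/w3.png")
o=np.hstack([cv2.resize(cv2.convertScaleAbs(s3[260:350,170:260],alpha=1.8),(400,400),interpolation=cv2.INTER_CUBIC),cv2.resize(cv2.convertScaleAbs(w3[190:390,230:430],alpha=3),(400,400))]);cv2.imwrite("pics/c4.png",o)
```

```text
far label top-scene (array([ 0.60418094, -0.239419  ,  0.02864741]), np.float64(0.002776309379134253))
far label top-w1 (array([ 0.60471799, -0.23642769,  0.03230135]), np.float64(0.0026729243245148583))  w2 (array([ 0.60399359, -0.23763735,  0.03768991]), np.float64(0.001869639790153497))
near label top-w1 (array([ 0.43189642, -0.26597499,  0.02310619]), np.float64(0.001124645651165252)) w2 (array([ 0.4343683 , -0.25580276,  0.07038743]), np.float64(0.0021385255420539877))
w1-w2 near (array([ 0.43519856, -0.25083976,  0.08124318]), np.float64(0.002845280760450198)) far (array([ 0.59446724, -0.232235  ,  0.05448346]), np.float64(0.0032013626717894146))
```

View pics/c4.png

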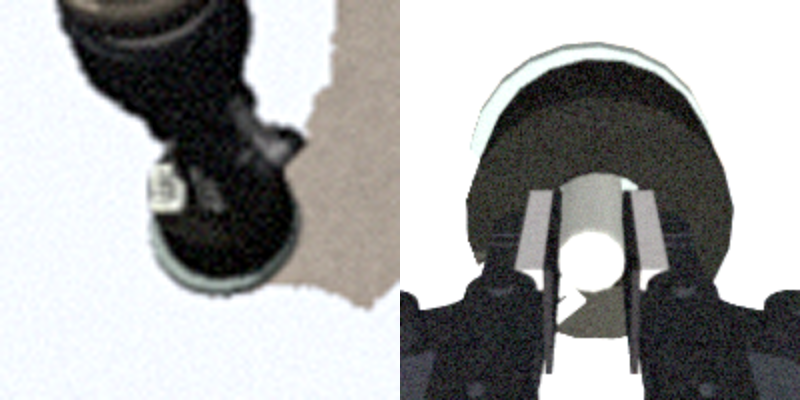

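The near roll (label z≈.048) is the wide one and the far roll (.029) the narrow one. The visible fingertips sit about 20 mm further back than I assumed (36 mm behind the TCP when open), so they passed over the roll's top. Open, rise, and look.

```bash
python3 -m jog '[[[0.2,0,0,0.004,0,0,0],[1,0,0,0.01,0,0,0],[1,0,0,0.03,0,0,0],[1,0,0,0.06,0,0,0],[1,0,0,0.06,0,0,0]]]'
python3 - <<'E'
from h import *
c,im=snap("wrist","w4.png"); s=bot.state(); print(s["eef_pos"],s["force"],s["width"])
print(proj(c,[.449,-.243,.048]), proj(c,[.4475,-.2475,.063]))
cr=im[200:360,240:420]; g=cr.max(2); n=[ (b[0]+[240,200],b[1]) for b in blobs(g>90,30,3000)]; print(n)
d=max(blobs(g<50,300,20000),key=lambda b:b[1][4]); print(d[1])
for v in (250,260,270,280): r=im[v,240:420].max(1)<50; print(v,240+np.flatnonzero(r)[[0,-1]])
E
```

```text
time: 4.1
eef_pos: [0.453, -0.2487, 0.0779]
tool_rot: [0.736, 0.677, 0.002, 0.004]
force: [0.4, -0.8, -0.1]
width: 0.986
finger_force: 0.0
[ 0.45183024 -0.24767744  0.07611911] [-0.43588548 -0.21141658 -0.60937977] 1.0000997221456636
[316.27085179 252.78438172] [313.97804818 268.67414573]
[(array([330.1, 247.5]), [87, 44, 8, 7, 42]), (array([314.1, 270.4]), [62, 60, 24, 22, 401])]
[29, 0, 98, 104, 6252]
250 [269 366]
260 [269 366]
270 [271 364]
280 [306 360]
```

```bash
python3 -m jog '[[[1,-0.004,0.004,-0.03,0,0,0],[1,-0.004,0.004,-0.05,0,0,0],[1,-0.004,0.004,-0.065,0,0,0],[1,-0.004,0.004,-0.072,0,0,0],[1,-0.004,0.004,-0.078,0,0,0]]]'
python3 -m jog '[[[0.7,0,0,0,0,0,0],[0.5,0,0,0,0,0,0],[0.4,0,0,0,0,0,0],[0.4,0,0,0,0,0,0]]]' 30
```

```text
time: 4.65
eef_pos: [0.4452, -0.2424, -0.0051]
tool_rot: [0.736, 0.677, -0.0, -0.001]
force: [-1.2, -0.0, 0.6]
width: 0.996
finger_force: 0.0
time: 5.05
eef_pos: [0.4471, -0.2433, -0.0031]
tool_rot: [0.736, 0.677, 0.001, 0.001]
force: [1.4, 0.6, 4.1]
width: 0.739
finger_force: 32.9
```

Gripped at 63 mm. Firm the grip and lift.

```bash
python3 -m jog '[[[0.2,0,0,0,0,0,0],[0.2,0,0,0.005,0,0,0],[0.2,0,0,0.015,0,0,0],[0.2,0,0,0.03,0,0,0],[0.2,0,0,0.05,0,0,0]]]' 60
python3 -m jog '[[[0.2,0,0,0.03,0,0,0],[0.2,0,0,0.06,0,0,0],[0.2,0,0,0.09,0,0,0],[0.2,0,0,0.12,0,0,0],[0.2,0,0,0.12,0,0,0]]]'
python3 - <<'E'
from h import *
c,im=snap("wrist","w5.png"); s=bot.state(); print(s["eef_pos"],s["force"],s["width"],s["joint_positions"].round(2))
t,ti=snap("top","t5.png")
E
```

```text
time: 5.55
eef_pos: [0.444, -0.242, 0.0457]
tool_rot: [0.736, 0.677, -0.001, -0.002]
force: [0.8, -0.4, -2.2]
width: 0.727
finger_force: 65.1
time: 6.05
eef_pos: [0.4476, -0.2449, 0.1701]
tool_rot: [0.736, 0.677, 0.002, 0.004]
force: [0.6, -0.8, -1.5]
width: 0.728
finger_force: 65.3
[ 0.44628226 -0.2436347   0.16767158] [-0.44486225 -0.3639482  -1.04641342] 0.7237754009471434 [-0.17  0.3   0.8   1.71 -0.23  1.22  0.61]
```

View pics/w5.png

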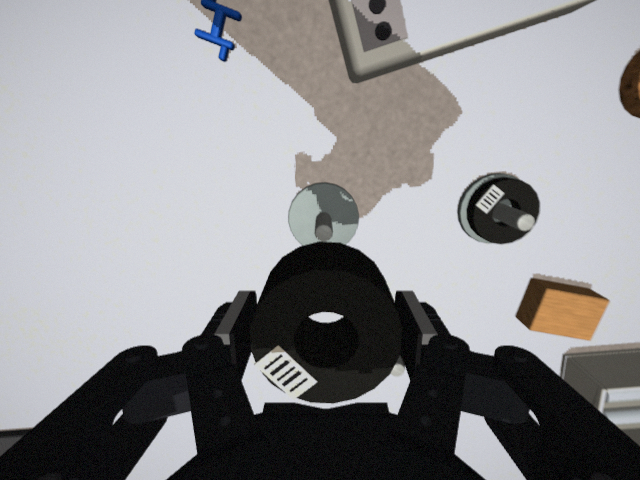

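The roll is held level (label at (285,372), bore at (326,338)) and the spindle is empty. Carry it to above the pan.

```bash
python3 -m jog '[[[0.2,0.02,0.035,0.01,0,0,0],[0.2,0.045,0.075,0.01,0,0,0],[0.2,0.068,0.115,0.01,0,0,0],[0.2,0.09,0.15,0.01,0,0,0],[0.2,0.11,0.185,0.01,0,0,0]]]'
python3 -m jog '[[[0.2,0.02,0.03,0,0,0,0],[0.2,0.027,0.044,-0.01,0,0,0],[0.2,0.027,0.044,-0.03,0,0,0],[0.2,0.027,0.044,-0.05,0,0,0],[0.2,0.027,0.044,-0.06,0,0,0]]]'
python3 -m jog '[[[0.2,0,0,0,0,0,0],[0.2,0,0,0,0,0,0]]]'
python3 - <<'E'
from h import *
c,im=snap("wrist","w6.png"); s=bot.state(); p=np.array(s["eef_pos"]); print(p,s["force"],s["width"])
t,ti=snap("top","t6.png")
# roll axis and label from wrist view: bright blobs near roll
for b in blobs(im[300:410,240:420].min(2)>90,60,4000): q=b[0]+[240,300]; print(q,b[1],onz(c,*q,p[2]+.0505)-p)
# pan rim in wrist
g=cv2.cvtColor(im,cv2.COLOR_RGB2GRAY); cv2.imwrite("pics/w6g.png",g)
print("pan centre px",proj(c,[.583,-.015,.07]))
E
```

```text
time: 6.65
eef_pos: [0.5547, -0.0555, 0.1734]
tool_rot: [0.736, 0.677, -0.002, -0.002]
force: [1.2, -0.9, -2.3]
width: 0.722
finger_force: 65.4
time: 7.15
eef_pos: [0.5792, -0.0143, 0.1118]
tool_rot: [0.736, 0.677, -0.003, -0.002]
force: [-0.0, 0.6, -2.4]
width: 0.725
finger_force: 65.4
time: 7.35
eef_pos: [0.5823, -0.0144, 0.1156]
tool_rot: [0.736, 0.677, -0.0, -0.0]
force: [0.0, 0.9, -0.5]
width: 0.721
finger_force: 65.4
[ 0.58294463 -0.01438279  0.11638361] [ 0.40072278 -0.05659164 -0.70172106] 0.7256020943911494
[325.4 316.8] [69, 12, 34, 11, 285] [0.00089059 0.00677997 0.0505    ]
pan centre px [325.09542518 253.39548224]
```

```bash
python3 -m jog '[[[0.2,0,0,-0.02,0,0,0],[0.2,0,0,-0.035,0,0,0],[0.2,0,0,-0.045,0,0,0],[0.2,0,0,-0.05,0,0,0],[0.2,0,0,-0.05,0,0,0]]]'
python3 -m jog '[[[0.2,0,0,-0.002,0,0,0],[0.2,0,0,-0.004,0,0,0],[0.2,0,0,-0.005,0,0,0],[0.2,0,0,-0.006,0,0,0],[0.2,0,0,-0.006,0,0,0]]]'
```

```text
time: 7.95
eef_pos: [0.5825, -0.0138, 0.0657]
tool_rot: [0.736, 0.677, -0.0, -0.0]
force: [0.9, -0.3, -1.6]
width: 0.726
finger_force: 65.4
time: 8.45
eef_pos: [0.5825, -0.0137, 0.0598]
tool_rot: [0.736, 0.677, -0.0, -0.0]
force: [-0.2, 0.3, -1.8]
width: 0.727
finger_force: 65.4
```

```bash
python3 -m jog '[[[0.2,0,0,-0.0005,0,0,0],[0.2,0,0,-0.001,0,0,0],[0.2,0,0,-0.0015,0,0,0],[0.2,0,0,-0.002,0,0,0],[0.2,0,0,-0.002,0,0,0]]]'
python3 -m jog '[[[0.2,0,0,-0.0005,0,0,0],[0.2,0,0,-0.001,0,0,0],[0.2,0,0,-0.001,0,0,0]]]'
```

```text
time: 8.95
eef_pos: [0.5825, -0.0137, 0.0577]
tool_rot: [0.736, 0.677, -0.0, -0.0]
force: [0.1, -0.1, -1.5]
width: 0.726
finger_force: 65.4
time: 9.25
eef_pos: [0.5827, -0.0137, 0.0574]
tool_rot: [0.736, 0.677, 0.0, -0.0]
force: [-1.4, -0.4, 2.4]
width: 0.724
finger_force: 65.9
```

Contact felt. Release gently and rise.

```bash
python3 -m jog '[[[0.6,0,0,0,0,0,0],[0.7,0,0,0,0,0,0],[0.8,0,0,0,0,0,0],[1,0,0,0,0,0,0],[1,0,0,0,0,0,0]]]' 20
python3 -m jog '[[[1,0,0,0.01,0,0,0],[1,0,0,0.04,0,0,0],[1,0,0,0.08,0,0,0],[1,0,0,0.12,0,0,0],[1,0,0,0.16,0,0,0]]]'
python3 -m jog '[[[1,-0.02,0.05,0.02,0,0,0],[1,-0.04,0.1,0.02,0,0,0],[1,-0.06,0.15,0.02,0,0,0],[1,-0.08,0.2,0.02,0,0,0],[1,-0.1,0.25,0.02,0,0,0]]]'
python3 -m jog '[[[1,-0.01,0.05,0,0,0,0],[1,-0.01,0.05,0,0,0,0],[1,-0.01,0.05,0,0,0,0]]]'
python3 - <<'E'
from h import *
c,im=snap("wrist","w7.png"); s=bot.state(); print(s["eef_pos"],s["joint_positions"].round(2),R.from_quat(s["tool_rot"]).as_matrix()[:,1])
t,ti=snap("top","t7.png"); cs,si=snap("scene","s7.png")
g=cv2.resize(cv2.convertScaleAbs(ti[190:275,265:355],alpha=1.8),(360,340),interpolation=cv2.INTER_CUBIC)
g2=cv2.resize(cv2.convertScaleAbs(si[210:300,290:390],alpha=1.3),(360,340),interpolation=cv2.INTER_CUBIC)
o=np.full((600,800,3),0,np.uint8); o[:260,:360]=g[:260]; o[260:600,:360]=g2; o[:330,360:800]=cv2.resize(im,(440,330)); cv2.imwrite("pics/c7.png",o[:,:,::-1])
print(proj(c,[.461,.317,.086]),proj(c,[.4661,.3728,.086]))
E
```

```text
time: 9.75
eef_pos: [0.5827, -0.0137, 0.0567]
tool_rot: [0.736, 0.677, 0.0, 0.0]
force: [0.5, -0.3, 0.2]
width: 0.997
finger_force: 0.0
time: 10.25
eef_pos: [0.5825, -0.0139, 0.2192]
tool_rot: [0.736, 0.677, 0.0, 0.0]
force: [1.5, -0.2, 0.2]
width: 1.003
finger_force: 0.0
time: 10.75
eef_pos: [0.4902, 0.217, 0.238]
tool_rot: [0.736, 0.677, 0.001, 0.0]
force: [0.1, 0.7, -0.5]
width: 0.999
finger_force: 0.0
time: 11.05
eef_pos: [0.4802, 0.2672, 0.2371]
tool_rot: [0.734, 0.679, 0.0, 0.0]
force: [1.0, -1.3, -0.5]
width: 0.998
finger_force: 0.0
[0.48126397 0.26480126 0.23726505] [-0.99  0.32  0.61  1.47 -0.19  1.41 -0.45] [ 0.9965681  -0.08276976  0.00109247]
[299.44193207 166.56363447] [298.87845909 101.86713299]
```

View pics/c7.png

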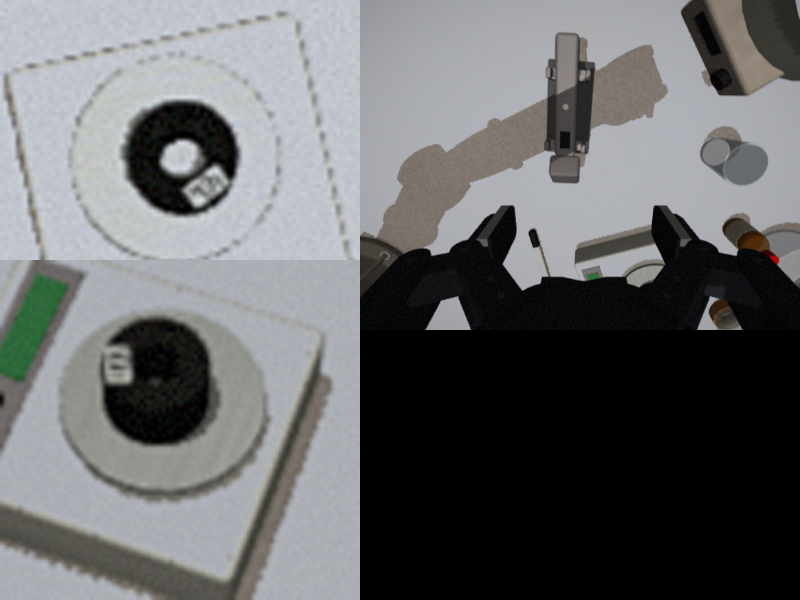

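The roll lies centred and flat on the pan, with its label at about (316.5,237) in the top view. In the wrist view the scanner runs along the tool's x, with its LED near (298,154). Measure both numerically.

Run:
```python
from h import *
c=cam("wrist");im=cv2.imread("pics/w7.png");ct,cs=cam("top"),cam("scene")
t=cv2.imread("pics/t7.png");s=cv2.imread("pics/s7.png")
def ins(im,x,y,w,h,th,wth):
    g=im[y:y+h,x:x+w].max(2); d=max(blobs(g<th,50,4000),key=lambda b:b[1][4]); hu=cv2.convexHull(np.argwhere(d[2])[:,::-1].astype(np.int32)); m=np.zeros(g.shape,np.uint8); cv2.drawContours(m,[hu],-1,1,-1)
    return cv2.fitEllipse(hu)[0]+np.array([x,y]),[(b[0]+[x,y],b[1][4]) for b in blobs((m>0)&(g>wth),8,500)]
a=ins(t,285,205,52,52,50,75);b=ins(s,305,210,60,60,55,90);print(a,b)
print([onz(ct,*q[0],.108) for q in a[1]],onz(ct,*a[0],.1),[onz(cs,*q[0],.108) for q in b[1]])
g=im.max(2).astype(int)
for v in range(40,280,12): print(v,g[v,262:345:3].tolist())
```

```text
(array([309.99603271, 229.01480103]), [(array([309.6, 228.7]), 59), (array([316.1, 236.3]), 46)]) (array([333.38418961, 242.0562439 ]), [(array([322.4, 237.7]), 48)])
[array([ 0.58233076, -0.01639936,  0.108     ]), array([ 0.56498318, -0.03126489,  0.108     ])] [ 0.58247265 -0.01725787  0.1       ] [array([ 0.56423861, -0.03417796,  0.108     ])]
40 [173, 176, 180, 175, 172, 178, 176, 180, 176, 171, 174, 177, 177, 174, 176, 171, 177, 179, 177, 171, 172, 177, 180, 171, 174, 173, 176, 177]
52 [177, 173, 177, 178, 180, 179, 178, 169, 98, 127, 130, 129, 128, 130, 126, 126, 128, 120, 89, 180, 173, 174, 173, 173, 174, 179, 174, 179]
64 [182, 180, 183, 176, 180, 183, 177, 160, 99, 132, 135, 135, 132, 134, 134, 136, 136, 128, 92, 71, 125, 120, 116, 165, 175, 171, 179, 174]
76 [181, 178, 180, 180, 181, 181, 180, 149, 99, 130, 134, 136, 136, 135, 136, 136, 137, 124, 84, 90, 122, 120, 124, 183, 181, 178, 182, 174]
88 [181, 180, 182, 182, 90, 76, 71, 62, 102, 137, 137, 138, 137, 133, 132, 135, 140, 123, 78, 76, 110, 115, 113, 175, 182, 181, 181, 181]
100 [180, 183, 183, 112, 137, 71, 77, 123, 
[... 1208 characters left out ...]
6, 186, 185, 181]
220 [131, 139, 172, 174, 148, 135, 127, 59, 63, 72, 68, 71, 71, 71, 70, 72, 68, 37, 35, 39, 132, 126, 44, 73, 185, 187, 179, 185]
232 [185, 184, 187, 184, 186, 49, 65, 72, 84, 99, 99, 99, 100, 104, 101, 103, 105, 97, 91, 69, 127, 128, 186, 187, 188, 186, 184, 180]
244 [185, 186, 178, 185, 178, 94, 103, 105, 105, 106, 104, 102, 101, 103, 106, 104, 103, 105, 91, 90, 187, 184, 186, 183, 183, 185, 182, 182]
256 [186, 186, 187, 185, 185, 74, 82, 80, 80, 88, 83, 90, 88, 89, 93, 94, 95, 92, 73, 145, 182, 182, 188, 187, 185, 181, 186, 183]
268 [185, 187, 186, 185, 184, 185, 183, 183, 186, 189, 185, 186, 183, 185, 185, 179, 184, 183, 185, 185, 183, 180, 181, 185, 187, 185, 183, 184]
```

Run:
```python
from h import *
c=cam("wrist");p=np.array(bot.state()["eef_pos"]); print(p)
for n,(u,v),z in(("rear",(300,47),.086),("front",(300.5,227),.086),("led",(298.5,157),.086),("mid",(300.3,160),.086),("sadR",(301,106),.078),("sadF",(301,216),.078)): print(n,onz(c,u,v,z))
print(R.from_quat(bot.state()["tool_rot"]).as_matrix()[:2,:2])
```

```text
[0.48195963 0.26314734 0.23734706]
rear [0.47438414 0.41165924 0.086     ]
front [0.45795944 0.25501491 0.086     ]
led [0.463276   0.32172378 0.086     ]
mid [0.4646441  0.31889071 0.086     ]
sadR [0.46979674 0.36594948 0.078     ]
sadF [0.45889461 0.26418501 0.078     ]
[[ 0.08653029  0.99624858]
 [ 0.99624902 -0.0865295 ]]
```

```bash
python3 -m jog '[[[1,-0.019,0.03,-0.02,0,0,0],[1,-0.019,0.052,-0.05,0,0,0],[1,-0.019,0.052,-0.08,0,0,0],[1,-0.019,0.052,-0.09,0,0,0],[1,-0.019,0.052,-0.09,0,0,0]]]'
python3 -m jog '[[[1,0,0,0,0,0,0],[1,0,0,0,0,0,0]]]'
python3 - <<'E'
from h import *
c,im=snap("wrist","w8.png"); print(bot.state()["eef_pos"]); g=im.max(2).astype(int)
print(proj(c,[.463,.3155,.086]),proj(c,[.463+.0052,.3155+.05,.086]))
for v in (100,140,180,220,250,280): print(v,g[v,270:380:3].tolist())
print([int(x) for x in im.max(2)[::6,322]])
E
```

```text
time: 11.7
eef_pos: [0.4619, 0.3147, 0.1457]
tool_rot: [0.737, 0.676, -0.002, 0.0]
force: [-0.1, 0.5, 0.3]
width: 1.003
finger_force: 0.0
time: 11.9
eef_pos: [0.4638, 0.3171, 0.1489]
tool_rot: [0.737, 0.676, 0.002, 0.0]
force: [-0.3, -0.0, 0.3]
width: 0.999
finger_force: 0.0
[0.46351798 0.31732531 0.14870539]
[322.79905699 247.24324202] [324.08595517 177.21778956]
100 [180, 182, 185, 181, 185, 183, 185, 181, 183, 181, 174, 93, 122, 122, 123, 124, 122, 120, 118, 115, 118, 115, 114, 106, 88, 124, 122, 118, 144, 122, 124, 128, 129, 129, 124, 120, 120]
140 [186, 184, 186, 187, 177, 84, 81, 58, 59, 37, 52, 63, 74, 72, 76, 75, 75, 74, 76, 78, 81, 81, 81, 68, 54, 40, 42, 43, 37, 47, 43, 44, 55, 128, 126, 123, 124]
180 [134, 129, 126, 127, 49, 44, 41, 44, 42, 39, 47, 64, 72, 70, 71, 73, 74, 75, 73, 76, 78, 79, 74, 60, 36, 46, 46, 38, 45, 53, 55, 75, 133, 126, 128, 132, 131]
220 [127, 125, 132, 126, 36, 40, 37, 43, 40, 42, 54, 69, 71, 72, 75, 70, 72, 71, 74, 77, 76, 71, 61, 42, 43, 76, 75, 76, 77, 73, 185, 187, 187, 189, 185, 185, 184]
250 [187, 187, 186, 181, 79, 79, 78, 79, 75, 38, 55, 67, 71, 68, 71, 73, 74, 71, 69, 74, 75, 69, 85, 41, 43, 76, 72, 72, 71, 130, 186, 183, 189, 182, 188, 185, 188]
280 [186, 185, 188, 178, 48, 50, 64, 80, 131, 120, 104, 130, 136, 40, 38, 42, 38, 36, 38, 131, 129, 102, 51, 40, 35, 38, 38, 39, 111, 188, 186, 187, 188, 190, 187, 184, 187]
[174, 174, 180, 178, 178, 174, 183, 179, 180, 177, 178, 180, 183, 182, 183, 179, 71, 139, 147, 147, 145, 80, 78, 80, 81, 77, 73, 74, 75, 75, 73, 74, 71, 74, 74, 75, 74, 74, 134, 131, 72, 73, 72, 71, 135, 134, 36, 38, 36, 35, 27, 127, 124, 102, 105, 103, 109, 110, 114, 178, 183, 182, 187, 185, 183, 183, 179, 180, 107, 14, 13, 18, 3, 13, 18, 11, 16, 10, 10, 14]
```

Run:
```python
from h import *
c=cam("wrist"); im=cv2.imread("pics/w8.png"); g=im.max(2).astype(int)
print(g[84:110,318].tolist()); print(g[290:320,318].tolist())
for u,v in((322,96),(318,231),(318,305),(318,250)): print((u,v),onz(c,u,v,.086))
for u in (298,343): print(u,g[60:330:5,u].tolist())
```

```text
[180, 179, 178, 175, 178, 181, 179, 178, 180, 182, 178, 119, 71, 89, 102, 111, 122, 132, 142, 147, 144, 145, 146, 146, 145, 146]
[40, 34, 34, 37, 37, 30, 34, 30, 33, 35, 36, 31, 32, 39, 111, 131, 130, 132, 133, 129, 128, 130, 120, 112, 92, 86, 88, 100, 102, 103]
(322, 96) [0.47087074 0.41694123 0.086     ]
(318, 231) [0.46032854 0.32823481 0.086     ]
(318, 305) [0.45507068 0.26979301 0.086     ]
(318, 250) [0.45904574 0.31397635 0.086     ]
298 [180, 180, 183, 182, 175, 183, 179, 178, 184, 180, 181, 177, 175, 173, 176, 74, 39, 39, 42, 40, 74, 72, 71, 50, 38, 43, 39, 41, 42, 40, 38, 38, 38, 40, 34, 40, 54, 57, 39, 33, 42, 39, 53, 60, 60, 65, 64, 69, 63, 74, 96, 85, 101, 104]
343 [179, 174, 181, 175, 179, 179, 176, 125, 79, 91, 58, 60, 53, 51, 48, 43, 39, 37, 31, 40, 67, 77, 77, 74, 42, 41, 42, 41, 43, 41, 42, 38, 39, 41, 40, 44, 41, 49, 43, 42, 41, 34, 40, 42, 39, 132, 130, 101, 121, 132, 130, 187, 99, 97]
```

```bash
python3 -m jog '[[[1,-0.0025,0,-0.04,0,0,0],[1,-0.0025,0,-0.07,0,0,0],[1,-0.0025,0,-0.095,0,0,0],[1,-0.0025,0,-0.11,0,0,0],[1,-0.0025,0,-0.115,0,0,0]]]'
python3 -m jog '[[[0.5,0,0,0,0,0,0],[0.2,0,0,0,0,0,0],[0,0,0,0,0,0,0],[-0.3,0,0,0,0,0,0],[-0.5,0,0,0,0,0,0]]]' 25
```

```text
time: 12.45
eef_pos: [0.4589, 0.317, 0.0309]
tool_rot: [0.736, 0.677, -0.001, -0.0]
force: [0.6, -0.6, 0.9]
width: 1.002
finger_force: 0.0
time: 12.95
eef_pos: [0.4601, 0.3181, 0.033]
tool_rot: [0.736, 0.677, 0.001, -0.0]
force: [-1.1, -0.5, 4.9]
width: 0.347
finger_force: 26.6
```

Gripped at 29.5 mm (the handle is 30 mm). Firm up and lift.

```bash
python3 -m jog '[[[-0.6,0,0,0,0,0,0],[-0.6,0,0,0,0,0,0],[-0.6,0,0,0.01,0,0,0],[-0.6,0,0,0.03,0,0,0],[-0.6,0,0,0.05,0,0,0]]]' 80
python3 -m jog '[[[-0.6,0,0,0.03,0,0,0],[-0.6,0,0,0.06,0,0,0],[-0.6,0,0,0.09,0,0,0],[-0.6,0,0,0.12,0,0,0],[-0.6,0,0,0.12,0,0,0]]]'
python3 -m jog '[[[-0.6,0,0,0,0,0,0],[-0.6,0,0,0,0,0,0]]]'
python3 - <<'E'
from h import *
c,im=snap("wrist","w9.png"); s=bot.state(); p=s["eef_pos"]; print(p,s["force"],s["torque"],s["width"]); g=im.max(2).astype(int)
z=p[2]+.0525
print("origin z",p[2]+.0265,[int(x) for x in g[::6,322]])
for v in (60,120,160,200): print(v,g[v,270:380:3].tolist())
print(proj(c,[p[0]+.1*.0865,p[1]-.0015+.0995,z]))
E
```

```text
time: 13.45
eef_pos: [0.4587, 0.3168, 0.0819]
tool_rot: [0.736, 0.677, -0.001, 0.0]
force: [-0.9, -0.1, -1.2]
width: 0.331
finger_force: 78.4
time: 13.95
eef_pos: [0.4623, 0.3186, 0.2066]
tool_rot: [0.736, 0.677, 0.005, 0.001]
force: [1.3, 0.2, -1.8]
width: 0.335
finger_force: 78.5
time: 14.15
eef_pos: [0.4582, 0.3168, 0.2001]
tool_rot: [0.736, 0.677, -0.002, -0.0]
force: [0.1, 0.2, -1.4]
width: 0.334
finger_force: 78.5
[0.45811745 0.31680313 0.19987072] [-0.31658398  0.25893906 -2.58953096] [-0.00946616 -0.01869496 -0.04155318] 0.34097966843406197
origin z 0.2263707216403739 [195, 199, 200, 198, 201, 199, 201, 203, 203, 182, 112, 145, 152, 156, 154, 153, 157, 158, 155, 151, 154, 152, 84, 84, 86, 86, 88, 87, 80, 83, 84, 83, 88, 85, 83, 86, 83, 84, 88, 85, 84, 86, 86, 83, 84, 84, 82, 81, 81, 83, 83, 150, 150, 150, 85, 81, 78, 81, 78, 80, 80, 79, 80, 77, 21, 28, 22, 31, 20, 3, 14, 8, 15, 7, 16, 17, 15, 9, 18, 1]
60 [205, 204, 196, 200, 198, 201, 205, 168, 97, 106, 113, 118, 116, 116, 115, 115, 114, 111, 112, 116, 112, 113, 111, 113, 112, 114, 110, 108, 111, 112, 108, 107, 106, 95, 144, 204, 202]
120 [203, 203, 206, 209, 206, 207, 60, 106, 123, 135, 151, 157, 156, 156, 156, 158, 152, 156, 158, 154, 155, 152, 89, 90, 90, 91, 91, 88, 94, 91, 93, 87, 79, 73, 65, 54, 146]
160 [145, 146, 145, 142, 143, 144, 46, 61, 69, 80, 84, 83, 83, 84, 88, 85, 86, 86, 87, 88, 87, 91, 88, 89, 89, 87, 88, 88, 86, 91, 88, 84, 73, 67, 54, 147, 148]
200 [143, 144, 150, 148, 143, 141, 86, 60, 69, 77, 79, 86, 82, 79, 80, 86, 85, 87, 86, 87, 87, 85, 88, 88, 88, 87, 93, 90, 91, 89, 81, 75, 71, 80, 211, 213, 207]
[323.63002298  59.12476942]
```

The scanner is held level and straight: rear edge at row 58, predicted 59. Carry it to the aiming pose, shift about (+.1215, -.193, -.0255).

```bash
python3 -m jog '[[[-0.6,0.01,-0.016,0,0,0,0],[-0.6,0.03,-0.045,0,0,0,0],[-0.6,0.05,-0.077,0,0,0,0],[-0.6,0.068,-0.108,0,0,0,0],[-0.6,0.085,-0.137,0,0,0,0]]]'
python3 -m jog '[[[-0.6,0.015,-0.024,-0.005,0,0,0],[-0.6,0.026,-0.04,-0.012,0,0,0],[-0.6,0.033,-0.051,-0.02,0,0,0],[-0.6,0.0365,-0.056,-0.0255,0,0,0],[-0.6,0.0365,-0.056,-0.0255,0,0,0]]]'
python3 -m jog '[[[-0.6,0,0,0,0,0,0],[-0.6,0,0,0,0,0,0],[-0.6,0,0,0,0,0,0]]]'
cat > chk.py <<'E'
from h import *
import sys
n=sys.argv[1]
s=bot.state();print(s["eef_pos"],s["force"],s["width"],R.from_quat(s["tool_rot"]).as_matrix()[:2,0])
for cn in("top","scene"):
    c,im=snap(cn,cn[0]+n); im=im.astype(int); r=(im[:,:,0]-im[:,:,1:].max(2))
    x,y,w,h=(285,205,52,52) if cn=="top" else (295,200,80,80)
    m=np.zeros(r.shape,bool); m[y:y+h,x:x+w]=r[y:y+h,x:x+w]>25
    for b in blobs(m,1,500): print(cn,b[0],b[1],onz(c,*b[0],.108))
E
python3 chk.py 10.png
```

```text
time: 14.7
eef_pos: [0.5442, 0.1785, 0.2001]
tool_rot: [0.736, 0.677, -0.002, -0.0]
force: [1.1, 0.8, -1.7]
width: 0.34
finger_force: 78.4
time: 15.2
eef_pos: [0.5798, 0.1241, 0.1743]
tool_rot: [0.736, 0.677, -0.002, -0.001]
force: [-0.3, 0.6, -2.2]
width: 0.337
finger_force: 78.5
time: 15.5
eef_pos: [0.5808, 0.1258, 0.1767]
tool_rot: [0.735, 0.678, 0.0, -0.0]
force: [-0.4, -0.4, -1.6]
width: 0.339
finger_force: 78.5
[0.58078904 0.12584708 0.17668   ] [-0.41111189 -0.41460169 -1.62709614] 0.3392529258067577 [0.08075157 0.99673387]
```

Run:
```python
from h import *
for f,c0,(x,y) in(("top","t",(316,236)),("scene","s",(322,238))):
    a=cv2.imread(f"pics/{c0}7.png").astype(int);b=cv2.imread(f"pics/{c0}10.png").astype(int)
    d=b-a; w=d[y-20:y+20,x-20:x+20]; i=np.unravel_index(w[:,:,2].argmax(),w.shape[:2]); rr=b[y-20:y+20,x-20:x+20]; e=rr[:,:,2]-rr[:,:,:2].max(2)
    j=np.unravel_index(e.argmax(),e.shape); print(f,"max red diff",w[i],np.array(i[::-1])+[x-20,y-20],"redness",e.max(),np.array(j[::-1])+[x-20,y-20],rr[j], "label max now",rr.max(2).max(), "mean",a[y,x],b[y,x])
    c=cam(f); o=np.array([.5808,.1245,.203]); n=np.array([-.1045,-.9945,0]); yv=np.array([.9945,-.1045,0]);
    for k,X,Y in(("rear+",-.1,.015),("rear-",-.1,-.015),("front+",.06,.015),("front-",.06,-.015),("win",.0993,0)): print(k,proj(c,o+X*n+Y*yv+[0,0,.026 if k!="win" else -.0125]).round(1))
t=cv2.imread("pics/t10.png").max(2).astype(int)
for u in range(208,330,6): print(u,t[205:270:2,u].tolist())
```

```text
top max red diff [16 13 15] [306 224] redness 5 [320 228] [2 4 9] label max now 124 mean [94 93 91] [102 102 101]
rear+ [189.5 209.8]
rear- [187.5 224.7]
front+ [269.4 218.5]
front- [267.6 233.3]
win [289.1 230. ]
scene max red diff [16 12 18] [326 245] redness 10 [334 233] [ 0  1 11] label max now 148 mean [53 55 54] [57 59 58]
rear+ [405.9 129.2]
rear- [394.2 122.8]
front+ [359.6 174.8]
front- [347.6 167.6]
win [341.  195.3]
208 [82, 86, 81, 87, 90, 91, 92, 90, 85, 84, 78, 76, 71, 71, 67, 65, 57, 47, 49, 46, 48, 46, 46, 47, 42, 44, 46, 45, 42, 46, 43, 41, 41]
214 [30, 31, 27, 22, 23, 19, 26, 29, 32, 31, 33, 32, 41, 52, 57, 56, 59, 58, 55, 51, 31, 33, 32, 29, 33, 34, 27, 32, 35, 28, 26, 32, 28]
220 [40, 47, 41, 39, 39, 25, 17, 15, 13, 13, 17, 18, 10, 18, 19, 16, 15, 16, 20, 13, 14, 10, 18, 25, 54, 75, 72, 71, 82, 77, 80, 70, 75]
226 [12, 11, 10, 2, 10, 15, 15, 14, 14, 17, 13, 12, 16, 11, 18, 6, 8, 17, 15, 13, 21, 15, 34, 18, 27, 76, 74, 72, 75, 74, 74, 72, 74]
232 [18, 11, 19, 15, 12, 19, 21, 21, 19, 20, 52, 22, 11, 5, 3, 0, 3, 8, 27, 16, 46, 1, 19, 25, 6, 73, 76, 76, 77, 71, 74, 75
[... 1789 characters left out ...]
 14, 9, 10, 19, 116, 116, 116, 115, 116, 114, 90, 119, 118, 118, 123, 98, 96, 93]
310 [114, 116, 119, 113, 117, 50, 2, 14, 13, 1, 111, 116, 114, 121, 76, 4, 46, 0, 10, 26, 118, 116, 117, 118, 119, 91, 117, 118, 120, 119, 95, 89, 91]
316 [109, 120, 114, 111, 119, 110, 18, 15, 8, 10, 5, 13, 28, 14, 96, 95, 97, 91, 30, 109, 114, 117, 118, 115, 113, 114, 123, 118, 121, 99, 78, 94, 96]
322 [118, 106, 116, 121, 119, 112, 117, 120, 59, 10, 1, 10, 4, 6, 6, 66, 93, 121, 118, 117, 116, 120, 117, 109, 116, 118, 116, 123, 96, 98, 94, 95, 95]
328 [118, 121, 119, 117, 104, 115, 114, 117, 117, 117, 119, 118, 119, 117, 116, 115, 119, 117, 117, 119, 114, 116, 119, 117, 121, 117, 120, 117, 97, 98, 54, 14, 75]
```

Run:
```python
from h import *
c=cam("top");a=cv2.imread("pics/top0.png").max(2).astype(int);b=cv2.imread("pics/t10.png").max(2).astype(int)
f=lambda im,u0,u1,v0,s:[int(np.mean([im[int(round(v0+s*(u-u0)))+k,u] for k in(-2,-1,0,1,2)])) for u in range(u0,u1)]
print(f(a,180,220,283.5,.1)); print(f(b,255,305,225,.1))
o0=np.array([.461,.3165,.06]);n=np.array([-.1045,-.9945,0]);o1=np.array([.5808,.1245,.203])
for o in(o0,o1): print([proj(c,o+X*n+[0,0,Z]).round(1).tolist() for X,Z in((.06,.026),(.0993,-.0125),(.12,.0))])
```

```text
[12, 15, 16, 42, 67, 74, 75, 65, 49, 26, 38, 47, 47, 45, 48, 47, 48, 70, 82, 60, 41, 38, 39, 36, 39, 37, 37, 37, 36, 37, 37, 38, 37, 32, 63, 101, 110, 108, 108, 106]
[14, 13, 17, 14, 12, 28, 76, 89, 89, 89, 78, 59, 30, 42, 49, 51, 50, 52, 53, 53, 52, 54, 64, 84, 73, 47, 42, 42, 43, 41, 41, 42, 41, 40, 40, 40, 40, 41, 75, 111, 95, 55, 21, 9, 12, 11, 10, 11, 6, 13]
[[190.0, 284.7], [211.1, 286.1], [218.6, 287.2]]
[[268.5, 225.9], [289.1, 230.0], [298.8, 230.5]]
```

Aim is about 3 mm short in y. Correct it and hold for over 2 s.

```bash
python3 -m jog '[[[-0.6,0,-0.001,0,0,0,0],[-0.6,0,-0.002,0,0,0,0],[-0.6,0,-0.003,0,0,0,0],[-0.6,0,-0.003,0,0,0,0],[-0.6,0,-0.003,0,0,0,0]]]'
for i in 1 2 3 4 5; do python3 -m jog '[[[-0.6,0,0,0,0,0,0],[-0.6,0,0,0,0,0,0],[-0.6,0,0,0,0,0,0],[-0.6,0,0,0,0,0,0],[-0.6,0,0,0,0,0,0]]]'|grep -E "time|eef|rot"; done; python3 chk.py 11.png
```

```text
time: 16.1
eef_pos: [0.5809, 0.1214, 0.1763]
tool_rot: [0.736, 0.677, 0.0, 0.0]
force: [0.1, -0.3, -1.4]
width: 0.332
finger_force: 78.5
time: 16.6
eef_pos: [0.5809, 0.1215, 0.1763]
tool_rot: [0.736, 0.677, -0.0, 0.0]
time: 17.1
eef_pos: [0.5809, 0.1215, 0.1763]
tool_rot: [0.736, 0.677, 0.0, 0.0]
time: 17.6
eef_pos: [0.5809, 0.1215, 0.1763]
tool_rot: [0.736, 0.677, 0.0, 0.0]
time: 18.1
eef_pos: [0.5809, 0.1215, 0.1763]
tool_rot: [0.736, 0.677, 0.0, 0.0]
time: 18.6
eef_pos: [0.5809, 0.1214, 0.1763]
tool_rot: [0.736, 0.677, 0.0, 0.0]
[0.58092652 0.12144661 0.17627306] [ 0.45585867  0.87889598 -1.70040498] 0.33118015656496974 [0.082837   0.99656311]
```

```bash
python3 -m jog '[[[-0.6,0,0.001,0,0,0,0],[-0.6,0,0.002,0,0,0,0],[-0.6,0,0.002,0,0,0,0],[-0.6,0,0.002,0,0,0,0],[-0.6,0,0.002,0,0,0,0]]]' | grep eef
for i in 1 2 3 4; do python3 -m jog '[[[-0.6,0,0,0,0,0,0],[-0.6,0,0,0,0,0,0],[-0.6,0,0,0,0,0,0],[-0.6,0,0,0,0,0,0],[-0.6,0,0,0,0,0,0]]]'|grep eef; done
python3 - <<'E'
from h import *
c,a=snap("top","t12.png");cs,sb=snap("scene","s12.png"); b=a.max(2).astype(int)
f=lambda im,u0,u1,v0,s:[int(np.mean([im[int(round(v0+s*(u-u0)))+k,u] for k in(-2,-1,0,1,2)])) for u in range(u0,u1)]
print(f(b,255,305,225,.1)); p=np.array(bot.state()["eef_pos"]);o=p+[.0005,0,.0265];n=np.array([-.1045,-.9945,0])
print([proj(c,o+X*n+[0,0,Z]).round(1).tolist() for X,Z in((.06,.026),(.0993,-.0125))])
# scene: axis profile along predicted handle top centreline
P=[proj(cs,o+X*n+[0,0,.026]) for X in(.02,.06,.1)]; print(P)
g=sb.max(2); 
for X in(.03,.05): 
    q=proj(cs,o+X*n+[0,0,.026]); r=proj(cs,o+X*n+[.015,0,.026])-q; d=r/np.linalg.norm(r); print(X,q.round(1),np.linalg.norm(r).round(1),[int(g[int(round(q[1]+k*d[1])),int(round(q[0]+k*d[0]))]) for k in range(-14,18)])
E
```

```text
eef_pos: [0.5809, 0.1234, 0.1763]
eef_pos: [0.5809, 0.1234, 0.1763]
eef_pos: [0.5809, 0.1235, 0.1763]
eef_pos: [0.5809, 0.1235, 0.1763]
eef_pos: [0.5809, 0.1235, 0.1763]
[14, 17, 14, 16, 14, 19, 23, 74, 87, 89, 90, 79, 61, 34, 39, 49, 49, 50, 53, 52, 52, 52, 52, 61, 81, 74, 50, 41, 41, 42, 43, 42, 41, 40, 41, 41, 39, 40, 39, 64, 80, 55, 22, 8, 11, 11, 13, 9, 8, 13]
[[269.0, 225.6], [289.6, 229.8]]
[array([365.6956879 , 159.89882988]), array([353.57924976, 171.6956464 ]), array([341.09867859, 183.84699042])]
0.03 [362.7 162.8] 7.1 [35, 30, 38, 33, 30, 29, 29, 46, 69, 72, 45, 17, 16, 13, 9, 19, 67, 67, 89, 84, 78, 46, 36, 28, 32, 117, 106, 106, 128, 123, 145, 145]
0.05 [356.6 168.7] 7.2 [54, 25, 45, 21, 17, 14, 14, 54, 72, 85, 88, 83, 87, 82, 88, 78, 88, 85, 85, 79, 71, 43, 33, 25, 32, 83, 127, 148, 143, 144, 145, 142]
```

The top view and the scene view both match the predicted pose. Return the scanner to its rest.

```bash
python3 -m jog '[[[-0.6,-0.01,0.015,0.01,0,0,0],[-0.6,-0.026,0.043,0.025,0,0,0],[-0.6,-0.046,0.075,0.0255,0,0,0],[-0.6,-0.066,0.106,0.0255,0,0,0],[-0.6,-0.085,0.137,0.0255,0,0,0]]]'
python3 -m jog '[[[-0.6,-0.018,0.028,0,0,0,0],[-0.6,-0.0365,0.057,0,0,0,0],[-0.6,-0.0365,0.057,0,0,0,0],[-0.6,-0.0365,0.057,0,0,0,0],[-0.6,-0.0365,0.057,0,0,0,0]]]'
python3 -m jog '[[[-0.6,0,0,-0.03,0,0,0],[-0.6,0,0,-0.06,0,0,0],[-0.6,0,0,-0.085,0,0,0],[-0.6,0,0,-0.105,0,0,0],[-0.6,0,0,-0.12,0,0,0]]]'
python3 -m jog '[[[-0.6,0,0,0,0,0,0],[-0.6,0,0,0,0,0,0],[-0.6,0,0,0,0,0,0]]]'
```

```text
time: 21.8
eef_pos: [0.4951, 0.2617, 0.202]
tool_rot: [0.736, 0.677, 0.0, -0.0]
force: [0.1, 1.6, -1.9]
width: 0.338
finger_force: 78.6
time: 22.3
eef_pos: [0.4603, 0.316, 0.2019]
tool_rot: [0.737, 0.676, -0.0, 0.001]
force: [0.2, 1.4, -2.2]
width: 0.336
finger_force: 78.5
time: 22.8
eef_pos: [0.46, 0.315, 0.0804]
tool_rot: [0.737, 0.676, -0.001, 0.0]
force: [-0.2, 0.7, -1.9]
width: 0.334
finger_force: 78.6
time: 23.1
eef_pos: [0.4609, 0.3173, 0.0831]
tool_rot: [0.736, 0.677, 0.001, 0.0]
force: [0.4, 1.1, -1.2]
width: 0.333
finger_force: 78.6
```

Now down to contact, about .050 lower.

```bash
python3 -m jog '[[[-0.6,0,0,-0.015,0,0,0],[-0.6,0,0,-0.028,0,0,0],[-0.6,0,0,-0.038,0,0,0],[-0.6,0,0,-0.044,0,0,0],[-0.6,0,0,-0.044,0,0,0]]]'
python3 -m jog '[[[-0.6,0,0,-0.001,0,0,0],[-0.6,0,0,-0.002,0,0,0],[-0.6,0,0,-0.003,0,0,0],[-0.6,0,0,-0.004,0,0,0],[-0.6,0,0,-0.004,0,0,0]]]'
```

```text
time: 23.6
eef_pos: [0.4587, 0.317, 0.0367]
tool_rot: [0.736, 0.677, -0.001, -0.0]
force: [-0.3, -0.4, -1.6]
width: 0.336
finger_force: 78.6
time: 24.1
eef_pos: [0.4594, 0.3175, 0.0338]
tool_rot: [0.736, 0.677, -0.0, -0.0]
force: [0.3, 0.7, -1.7]
width: 0.332
finger_force: 78.6
```

```bash
python3 -m jog '[[[-0.6,0,0,-0.0007,0,0,0],[-0.6,0,0,-0.0014,0,0,0],[-0.6,0,0,-0.002,0,0,0],[-0.6,0,0,-0.002,0,0,0],[-0.6,0,0,-0.002,0,0,0]]]'
```

```text
time: 24.6
eef_pos: [0.4596, 0.3176, 0.0332]
tool_rot: [0.736, 0.677, 0.0, -0.0]
force: [-2.9, -1.6, 6.5]
width: 0.334
finger_force: 79.7
```

Contact. Release, rise clear, and check.

```bash
python3 -m jog '[[[-0.2,0,0,0,0,0,0],[0,0,0,0,0,0,0],[0.3,0,0,0,0,0,0],[0.7,0,0,0,0,0,0],[1,0,0,0,0,0,0]]]' 20
python3 -m jog '[[[1,0,0,0,0,0,0],[1,0,0,0,0,0,0],[1,0,0,0.02,0,0,0],[1,0,0,0.05,0,0,0],[1,0,0,0.09,0,0,0]]]'
python3 -m jog '[[[1,0,0,0.04,0,0,0],[1,0,0,0.08,0,0,0],[1,0,0,0.12,0,0,0],[1,-0.03,-0.04,0.12,0,0,0],[1,-0.06,-0.08,0.12,0,0,0]]]'
python3 -m jog '[[[1,-0.02,-0.05,0,0,0,0],[1,-0.02,-0.1,0,0,0,0],[1,-0.02,-0.1,0,0,0,0],[1,-0.02,-0.1,0,0,0,0],[1,-0.02,-0.1,0,0,0,0]]]'
python3 - <<'E'
from h import *
c,a=snap("top","t13.png"); a=a[:,:,::-1].astype(int);o=cv2.imread("pics/top0.png").astype(int);b7=cv2.imread("pics/t7.png").astype(int)
d=lambda p,q,x,y,w,h:(np.abs(p-q).max(2)[y:y+h,x:x+w]>35).sum()
m=lambda p:p[255:310,112:222].max(2)
f=lambda im,u0,u1,v0,s:[int(np.mean([im[int(round(v0+s*(u-u0)))+k,u] for k in(-2,-1,0,1,2)])) for u in range(u0,u1)]
print(f(o.max(2),180,220,283.5,.1));print(f(a.max(2),180,220,283.5,.1))
for u in (130,150,165,200): print(u,o.max(2)[265:305:2,u].tolist(),a.max(2)[265:305:2,u].tolist())
print("changed scanner",d(a,o,112,255,110,55),"roll vs t7",d(a,b7,285,205,52,52),bot.state()["eef_pos"])
E
```

```text
time: 25.1
eef_pos: [0.4594, 0.3174, 0.0316]
tool_rot: [0.736, 0.677, -0.0, 0.0]
force: [1.0, 0.5, -0.7]
width: 0.959
finger_force: 0.0
time: 25.6
eef_pos: [0.4579, 0.3165, 0.121]
tool_rot: [0.736, 0.677, -0.002, -0.0]
force: [-0.7, 1.3, 0.2]
width: 0.997
finger_force: 0.0
time: 26.1
eef_pos: [0.4007, 0.2375, 0.2432]
tool_rot: [0.735, 0.678, 0.002, 0.001]
force: [-0.1, -1.1, 0.9]
width: 0.999
finger_force: 0.0
time: 26.6
eef_pos: [0.3794, 0.1386, 0.2419]
tool_rot: [0.735, 0.678, 0.0, -0.0]
force: [-0.1, 0.9, -0.5]
width: 1.001
finger_force: 0.0
[12, 15, 16, 42, 67, 74, 75, 65, 49, 26, 38, 47, 47, 45, 48, 47, 48, 70, 82, 60, 41, 38, 39, 36, 39, 37, 37, 37, 36, 37, 37, 38, 37, 32, 63, 101, 110, 108, 108, 106]
[12, 10, 11, 27, 72, 79, 63, 39, 25, 18, 25, 28, 27, 30, 28, 30, 29, 33, 36, 29, 21, 22, 21, 24, 19, 21, 22, 19, 19, 21, 20, 22, 19, 18, 44, 53, 54, 55, 57, 57]
130 [107, 103, 79, 56, 45, 68, 62, 63, 67, 64, 41, 111, 105, 106, 106, 108, 106, 106, 108, 109] [116, 113, 112, 43, 57, 72, 71, 70, 69, 64, 80, 120, 118, 117, 115, 119, 117, 117, 118, 115]
150 [11, 12, 12, 8, 6, 40, 67, 65, 68, 70, 65, 44, 5, 4, 32, 107, 107, 109, 108, 105] [13, 16, 10, 10, 6, 49, 74, 72, 72, 74, 73, 29, 16, 20, 32, 117, 116, 119, 120, 117]
165 [63, 28, 27, 18, 14, 16, 45, 72, 68, 65, 68, 71, 31, 30, 34, 33, 107, 108, 108, 111] [66, 29, 32, 22, 20, 12, 56, 80, 78, 75, 74, 69, 34, 37, 39, 36, 117, 117, 118, 119]
200 [110, 105, 110, 40, 18, 15, 11, 42, 45, 45, 41, 42, 33, 39, 41, 40, 18, 20, 94, 109] [71, 69, 72, 20, 18, 18, 12, 22, 28, 20, 28, 16, 23, 17, 17, 17, 16, 26, 104, 117]
changed scanner 740 roll vs t7 0 [0.37939585 0.13893056 0.2417114 ]
```

The scanner is back in its rest with the same edges and nose end (only the shadow differs), and the roll has not moved. Hand in.

```bash
python3 -c "
from workcell import bot
print(bot.hand_in())"
```

```text
the job is handed in; nothing more can be done
None
```

I handed the job in at about 27 s of robot time: the wide roll is on the pan, the scanner was held over its label for over 2 s and is back in its rest, though the hand-in gave no verdict and no beam spot was visible to confirm the aim. On the first try at the roll, the fingers closed on the spindle post and pressed on the roll's top (about 40 N at the wrist).

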